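Ready a hatch edge for painting: scrape off the flakes, hold the spring bolt flush

TASK

Get the hatch ready for its edge to be painted: using the scraper block, push all four loose flakes of rust scale off the top of the hatch, then stand the block back down upright on the bench. Then draw the spring bolt back by its upright handle until the handle is over the line scribed on the back plate, so that the bolt's tip is flush with the hatch's edge, and finish while still holding it there against its spring. Do not push the flakes with the bare fingers, and leave the paint tin, the tape roll and the brush where they are.

Things in the scene. Friction and masses are not known exactly. Their poses are not given: they have to be found in the camera images.
- hatch: pale olive painted steel hatch lying flat on the bench, fixed; 300 mm (its x) by 360 mm (its y) by 40 mm high, origin at the centre of its underside, z up. Top flat at 40 mm; two hinge lugs stick out 37 mm from its near (-x) edge. The spring bolt sits on top along the line y = -130 mm; the rest of the top is free but for the flakes
- scraper: scraper block: a wooden block with a steel plate along the foot of one long face, 150 mm long (its x), 36 mm thick (its y) and 60 mm tall, 0.2 to 0.45 kg; origin at the centre of its underside, z up. Stands upright on the bench to the right of the hatch; either long face can push flakes
- flake0: loose flake of dark brown rust scale, about 24 by 19 mm and 5 mm thick, 11 g, lying flat on top of the hatch; origin at the centre of its underside. The four flakes lie left (+y) of the bolt, their centres within a strip at most 80 mm wide along the hatch's x
- flake1: another such flake
- flake2: another such flake
- flake3: another such flake
- bolt (a joint): how far the spring bolt is drawn, in m, along the hatch's -x: 0 = home (tip 30 mm beyond the hatch's far +x edge), 0.030 = handle over the scribed line and tip flush with the edge, 0.055 = end stop. The spring pulls it home with 8 N at 0, 12.5 N at the line, 16 N at the stop; it springs back when let go
- pull_handle: upright handle of the bolt, the bent-up rear end of its rod, with a black rubber sleeve 18 mm in diameter and 38 mm tall; origin on the handle's axis at the sleeve's mid-height, 56 mm above the hatch's top; the handle ends 23 mm above the origin; the rod lies 38 mm below the origin and runs to the hatch's +x. Moves with the bolt; axes as the hatch's
- bolt_mark (a point): the middle of the dark line scribed across the bolt's steel back plate, 3 mm above the hatch's top, straight below where the handle's axis has to be held. The plate is 46 mm wide and lies from x = -75 to +150 mm in the hatch's frame; the bolt's barrel on it spans x = +34 to +147 mm and rises 33 mm above the hatch's top
- bolt_tip (a point): the centre of the free end of the bolt's rod (13 mm in diameter), 18 mm above the hatch's top; flush with the hatch's edge when it is at x = +150 mm in the hatch's frame
- paint_tin: closed paint tin, 100 mm in diameter, 115 mm tall, standing on the bench to the right beyond the scraper; origin at the centre of its underside; to be left alone
- tape_roll: roll of masking tape lying flat, 100 mm in diameter, 36 mm high; origin at the centre of its underside; on the bench to the left of the hatch; to be left alone
- brush: paint brush, 200 mm long, at most 25 mm high, lying on the bench to the left of the hatch; to be left alone
Things that resemble listed ones, but are neither listed nor needed, are in the scene too. What is meant by the scraper is not red, and is the larger of those in its own colour.

How it is judged (in metres and radians):
On the way, in this order (a step that is already met when the one before it is completed fails the run):
1. the scraper block is held in the gripper, lifted off the bench (height (world z) of scraper above 0.03 m and contact force between the fingers and scraper above 1 N), for 0.2 s.
2. all four flakes are off the top of the hatch while the block is still held (height (world z) of each of flake0, flake1, flake2, flake3 below 0.034 m and contact force between the fingers and scraper above 1 N), for 0.1 s.
3. the block stands upright on the bench, let go (height (world z) of scraper between -0.01 and 0.012 m and angle between scraper's own z axis and vertical below 0.15 rad and contact force between the fingers and scraper below 0.2 N), for 0.2 s.
At the end, for the whole second after the job is handed in: the fingers still hold the bolt's handle (over 5 N) with the bolt at rest, drawn to the line within 5 mm either way; all four flakes are off the hatch's top (lower than 34 mm above the bench); the scraper block stands upright on the bench (within 0.15 rad), still and not propping the bolt (value of joint bolt between 0.025 and 0.035 m and velocity of joint bolt between -0.02 and 0.02 m/s and contact force between the fingers and pull_handle above 5 N and contact force between scraper and pull_handle below 0.2 N and height (world z) of each of flake0, flake1, flake2, flake3 below 0.034 m and height (world z) of scraper between -0.01 and 0.012 m and angle between scraper's own z axis and vertical below 0.15 rad and linear speed of scraper below 0.02 m/s); the arm keeps its last pose, push and grip.
It fails at once if a flake on the hatch is pushed with the bare fingers ((height (world z) of flake0 above 0.034 m and contact force between the fingers and flake0 above 0.5 N) or (height (world z) of flake1 above 0.034 m and contact force between the fingers and flake1 above 0.5 N) or (height (world z) of flake2 above 0.034 m and contact force between the fingers and flake2 above 0.5 N) or (height (world z) of flake3 above 0.034 m and contact force between the fingers and flake3 above 0.5 N)).
It fails at once if the paint tin, the tape roll or the brush is moved by more than 20 mm (distance of any of paint_tin, tape_roll, brush from where it was at the start of the episode above 0.02 m).
It also fails if it takes over 69 s, if anything falls off the work surface, if the arm or the gripper's body presses on something with over 40 N, if the wrist force passes 120 N, or if a joint passes its speed limit or range.

ROBOT

A 7-joint arm with a two-finger parallel gripper is mounted at the origin on the work surface. World frame = base frame: x ahead of the robot, y to its left, z up, the work surface at z = 0. Lengths are in m, angles in degrees, forces in N, time in s.
With the tool pointing down it reaches from about 0.425 to 0.875 m from the base axis. Payload 4.7 kg.
Tool frame: the origin (TCP) lies on the mounting face of the last link; the fingertips stand 182 mm ahead of it and the grasp point (between the pads) lies env.grip_depth ahead of it (env.grip_depth is the distance from the TCP to the grasp point, in m); x points along the fingers, y is the direction in which the jaws open and shut, and the axes are right-handed (so a half turn about x gives the same grasp; the last joint's range is limited). The gripper opens to 87 mm and grips with 3 to 60 N. Pads are 19 mm wide; open, the fingers measure 117 mm over their backs; the gripper's body (75 mm by 190 mm) begins 51 mm behind the grasp point.
Start: joints at [-63.535, 18.392, -4.016, 83.108, 1.295, 78.541, -3.26], TCP at [0.281, 0.586, 0.405] pointing down, gripper open.
Joint ranges: [-163.93, 163.93], [-17.29, 119.83], [-79.2, 71.16], [3.27, 140.29], [-89.18, 269.18], [5.43, 117.66], [-154.24, 154.24]. Speed limits (degrees/s): [147.25, 147.25, 180, 180, 180, 180, 180].

INTERFACE

Orientations are given as [roll, pitch, yaw] about the fixed x, y, z axes, in that order (R = Rz(yaw) Ry(pitch) Rx(roll)).
In Python, from cell import sensors, viewer, env gives the robot as it stands.
- The arm moves only by the tool carry_out, never from a script. Its argument "moves" is a list of rows, each a list of 4 numbers: the shift along the world's x, y, z in cm, then the turn about the world's z in rad. In form: [[tx, ty, tz, spin], ...]. A call has 1 to 12 rows; each row shifts and turns the pose as measured when the row begins; what a row does not reach is not made up. A row lasts 1/10 s, in which the tool goes at most 50 mm and 8.59 degrees, less where a joint would pass 70% of its speed; a pose out of reach is approached as far as the arm can. A call with a gripper value outside its range is refused whole. "hand" is the finger opening in cm, from 0 to 8.7, set as the call begins (left out, the last holds). The fingers move at their own pace and stop on an object; "force" is the grip in N (left out, the last holds). Time passes only in rows, so rows that do not move let the fingers close. It gives the time, the measured TCP pose, the force and the opening at its end, in the units of the state.
- sensors.get_obs(): the state, without advancing time (a new reading comes with each control period).
- viewer.read_camera(name): name is "scene" or "top" or "wrist"; returns the picture (480x640x3 uint8, red, green, blue); there is no depth.
- viewer.camera_model(name): a dict with "K" (3x3 intrinsics, pixels), "extrinsics" (4x4, takes a point from world to camera coordinates). Camera axes: x right, y down, z forward; pixel columns grow to the right and rows downward; lengths in m; the calibration is good to about 2 mm. A picture is of the moment at which its call begins: read the wrist's pose just before it. camera_model takes no time and is no camera call; for the wrist camera it gives the pose at the moment of the call.
- env.sign_off(): hands the job in, once; it reports no verdict.
The state is a dict: "time_s": time; "qpos": joint angles; "joint_velocities": joint speeds; "effort": joint torques, N m; "tool_pos": TCP position; "tool_rot": TCP orientation; "force": force on the tool from outside, world axes, zero at the start; "wrist_torque": the same for the moment, N m; "grip_width": finger opening in m.
Only numpy, scipy, OpenCV 4.12 (cv2) and the standard library are available. Lean on these libraries where they do the work, as an engineer would, in place of code of your own. Each camera call takes 0.05 s, during which the arm holds its last target. There are 200 camera calls.

## Working session

There is one attempt and no reset: what is moved stays moved. The work goes in short steps, Python scripts to look and compute and a tool call to move; the robot and the scene stay as the last step left them, time stands still between calls to the robot, and variables do not carry over. Pictures are saved under pics/ and viewed, about 8 in all and at most 12, crops included, and the job is handed in when it is done.

Besides the shell and the picture viewer there is one more tool, called after "Emit:" in YAML: its name, and indented under it one key for each argument. carry_out: Moves the arm, as the interface text tells. Its arguments: {"type":"object","properties":{"moves":{"type":"array"},"hand":{"type":"number"},"force":{"type":"number"}},"required":["moves"]}

```bash
mkdir -p pics; ls
python3 - <<'E'
from cell import sensors, viewer, env
import cv2
o=sensors.get_obs(); print(o, env.grip_depth)
for n in ("top","scene"):
    cv2.imwrite(f"pics/{n}0.png",viewer.read_camera(n)[:,:,::-1]); m=viewer.camera_model(n); print(n,m)
E
```

```text
pics
{'time_s': 0.0, 'qpos': array([-63.53395474,  18.44030596,  -4.01505869,  83.17495151,
         1.29422885,  78.54065838,  -3.25942973]), 'joint_velocities': array([ 0.02503804,  0.01485475, -0.01009552,  0.04465306,  0.0076622 ,
        0.02314308,  0.03000952]), 'effort': array([ 8.31071811e-04, -4.91294646e+01, -4.03444497e-01, -3.12522268e+01,
       -6.39612903e-02,  4.38763504e-02,  1.89925127e-04]), 'tool_pos': array([0.28139455, 0.58570762, 0.40364655]), 'tool_rot': array([ -87.34449761,   89.88916356, -113.0008244 ]), 'force': array([-0.15223575, -0.77565701,  0.55781713]), 'wrist_torque': array([ 0.00032159, -0.01217968,  0.04165936]), 'grip_width': 0.08719465629153705} 0.1635
top {'K': array([[542.73863851,   0.        , 311.48437247],
       [  0.        , 542.73863851, 237.97258172],
       [  0.        ,   0.        ,   1.        ]]), 'extrinsics': array([[-0.00407113, -0.99971356, -0.02358419,  0.01954378],
       [-0.98487638,  0.00809358, -0.1730694 ,  0.55267284],
       [ 0.1732107 ,  0.02252293, -0.98462722,  1.09443676],
       [ 0.        ,  0.        ,  0.        ,  1.        ]])}
scene {'K': array([[438.13002071,   0.        , 321.01179048],
       [  0.        , 438.13002071, 235.9832733 ],
       [  0.        ,   0.        ,   1.        ]]), 'extrinsics': array([[ 0.65099269,  0.75907826, -0.00295109, -0.36490584],
       [ 0.65109978, -0.56037946, -0.51190228, -0.31553431],
       [-0.39022762,  0.33132318, -0.85903862,  1.23840805],
       [ 0.        ,  0.        ,  0.        ,  1.        ]])}
```

View pics/top0.png

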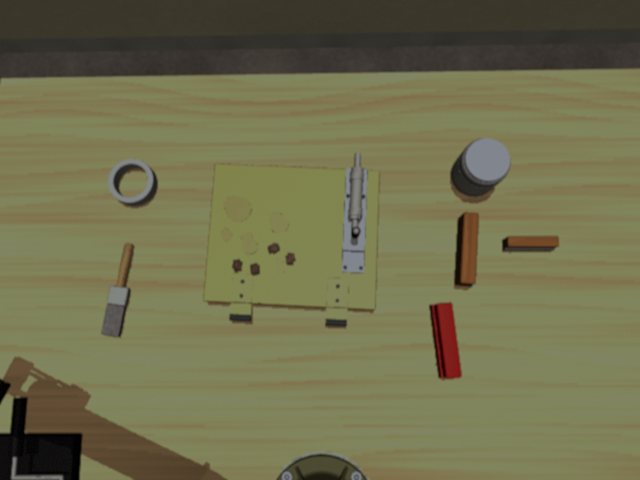

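View pics/scene0.png

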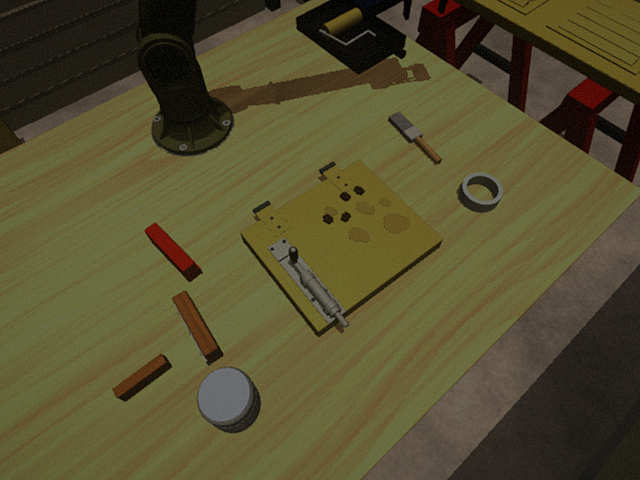

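The top view shows the hatch with corners near (215,164), (380,170), (375,310) and (205,302). The dark flakes are near (237,265), (255,269), (273,248) and (290,259). The scraper is the larger brown block near (469,249); the decoys are the red block and the small brown one. I'll measure next.

```bash
cat > h.py <<'E'
from cell import sensors, viewer, env
import numpy as np, cv2
def ray(name,uv,z,m=None):
    m=m or viewer.camera_model(name); E=m["extrinsics"];R=E[:3,:3];c=-R.T@E[:3,3]
    d=R.T@np.linalg.inv(m["K"])@np.array([uv[0],uv[1],1.]); return c+d*(z-c[2])/d[2]
def proj(name,P,m=None):
    m=m or viewer.camera_model(name);E=m["extrinsics"];p=m["K"]@(E[:3,:3]@np.asarray(P,float)+E[:3,3]);return p[:2]/p[2]
E
python3 - <<'E'
from h import *
im=cv2.imread("pics/top0.png")
c=im[140:330,190:490]
cv2.imwrite("pics/crop0.png",cv2.convertScaleAbs(cv2.resize(c,None,fx=2.66,fy=2.66,interpolation=cv2.INTER_CUBIC),alpha=1.3))
for n,uv in dict(c1=(215,164),c2=(380,170),c3=(375,310),c4=(205,302)).items(): print(n,ray("top",uv,.04).round(4))
hsv=cv2.cvtColor(im,cv2.COLOR_BGR2HSV)
print(hsv[249,469],hsv[265,237],hsv[240,280],hsv[280,470])
sub=im[235:285,225:300].max(2); n,l,s,ce=cv2.connectedComponentsWithStats((sub<75).astype(np.uint8))
for i in range(1,n):
    if s[i,4]>15: uv=ce[i]+[225,235]; print("dark",s[i,4],uv,ray("top",uv,.045).round(4))
E
```

```text
c1 [0.72   0.2264 0.04  ]
c2 [ 0.7023 -0.1325  0.04  ]
c3 [ 0.402  -0.1144  0.04  ]
c4 [0.4204 0.2393 0.04  ]
[ 14 168 109] [ 10 101  73] [ 33 103 134] [ 13 166 117]
dark 50 [273.1  248.82] [0.5308 0.0973 0.045 ]
dark 23 [290.7826087  261.60869565] [0.5034 0.0599 0.045 ]
dark 73 [236.84931507 265.34246575] [0.4963 0.1733 0.045 ]
dark 75 [254.46666667 269.05333333] [0.4882 0.1361 0.045 ]
```

View pics/crop0.png

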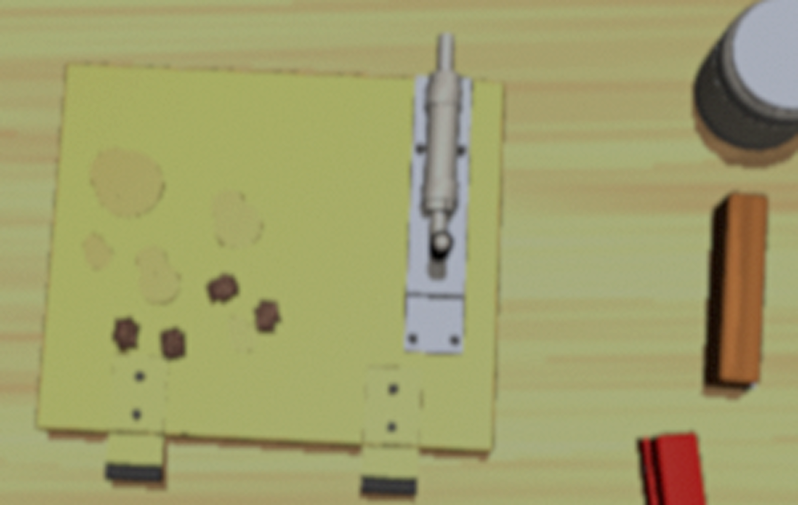

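The crop shows the scraper's top corners near (730,193), (768,196), (757,385) and (720,380), the handle top near (440,240) and the scribed line near (435,295). Next I convert these to world positions.

Run:
```python
from h import *
from scipy.spatial.transform import Rotation as Ro
f=lambda u,v,z: ray("top",(190+u/2.66,140+v/2.66),z).round(4)
for n,a in dict(h1=(67,65,.04),h2=(504,82,.04),h3=(491,450,.04),h4=(38,428,.04),s1=(731,193,.06),s2=(768,196,.06),s3=(757,385,.06),s4=(720,380,.06),tin=((485-190)*2.66,(162-140)*2.66,.115),handle=(441,239,.119),mark=(435,295,.043),tip=(446,36,.058)).items(): print(n,f(*a))
o=sensors.get_obs(); R=Ro.from_euler("xyz",o["tool_rot"],degrees=True).as_matrix(); print(R.round(3))
```

```text
h1 [0.719  0.2259 0.04  ]
h2 [ 0.7005 -0.1313  0.04  ]
h3 [ 0.4037 -0.1136  0.04  ]
h4 [0.4226 0.2409 0.04  ]
s1 [ 0.602  -0.3044  0.06  ]
s2 [ 0.5993 -0.3331  0.06  ]
s3 [ 0.4512 -0.3163  0.06  ]
s4 [ 0.4552 -0.2883  0.06  ]
tin [ 0.6937 -0.3358  0.115 ]
handle [ 0.5559 -0.0731  0.119 ]
mark [ 0.5254 -0.0721  0.043 ]
tip [ 0.7339 -0.0838  0.058 ]
[[-0.001  0.433  0.901]
 [-0.002  0.901 -0.433]
 [-1.    -0.002  0.   ]]
```

Emit:
carry_out:
  moves:
    - [3.4,-3.4,0,0.085]
    - [3.4,-3.4,0,0.085]
    - [3.4,-3.4,0,0.085]
    - [3.4,-3.4,0,0.085]
    - [3.4,-3.4,0,0]
    - [3.4,-3.4,0,0]
    - [3.4,-3.4,0,0]
    - [0,-4.8,0,0]
    - [0,-4.8,0,0]
    - [0,-4.8,0,0]
    - [0,-4.8,0,0]
    - [0,-4.8,0,0]
  hand: 7.0

```text
time_s: 1.3
tool_pos: [0.5191, 0.0951, 0.395]
tool_rot: [-144.7, 89.2, -149.0]
force: [0.7, -0.3, -0.3]
grip_width: 0.07
```

Emit:
carry_out:
  moves:
    - [0,-4.8,0,0]
    - [0,-4.8,0,0]
    - [0,-4.8,0,0]
    - [0,-4.8,0,0]
    - [0,-4.8,0,0]
    - [0,-4.8,-1,0]
    - [0,-4.8,-1,0]
    - [0,-4,-1,0]
    - [0,-2,0,0]
    - [0,0,0,0]

```text
time_s: 2.3
tool_pos: [0.5111, -0.3229, 0.3623]
tool_rot: [-141.2, 89.0, -146.1]
force: [-0.7, 0.3, -0.2]
grip_width: 0.0702
```

```bash
cat >> h.py <<'E'
from scipy.spatial.transform import Rotation as Ro
def tool():
    o=sensors.get_obs(); R=Ro.from_euler("xyz",o["tool_rot"],degrees=True).as_matrix()
    g=o["tool_pos"]+R[:,0]*env.grip_depth
    print("t",o["time_s"],"tcp",o["tool_pos"].round(4),"grasp",g.round(4),"jaw",np.degrees(np.arctan2(R[1,1],R[0,1])).round(2),"tilt",R[:,0].round(3),"F",o["force"].round(1),"w",round(o["grip_width"],4),"q7",o["qpos"][[5,6]].round(0))
    return o,R,g
E
python3 - <<'E'
from h import *
tool(); cv2.imwrite("pics/w1.png",viewer.read_camera("wrist")[:,:,::-1]);tool()
m=viewer.camera_model("wrist"); print(proj("wrist",(.527,-.3105,.06),m)); print([proj("wrist",p,m).round(0) for p in [(.602,-.3044,.06),(.5993,-.3331,.06),(.4512,-.3163,.06),(.4552,-.2883,.06)]])
E
```

```text
t 2.3 tcp [ 0.5111 -0.3229  0.3623] grasp [ 0.5088 -0.3244  0.1988] jaw 85.02 tilt [-0.014 -0.01  -1.   ] F [-0.7  0.3 -0.2] w 0.0702 q7 [ 73. 121.]
t 2.35 tcp [ 0.5114 -0.3213  0.362 ] grasp [ 0.509  -0.3227  0.1985] jaw 85.1 tilt [-0.015 -0.008 -1.   ] F [-1.  -0.8 -0.4] w 0.0697 q7 [ 73. 121.]
[342.08117419 255.13945306]
[array([355., 336.]), array([323., 335.]), array([328., 163.]), array([364., 165.])]
```

View pics/w1.png

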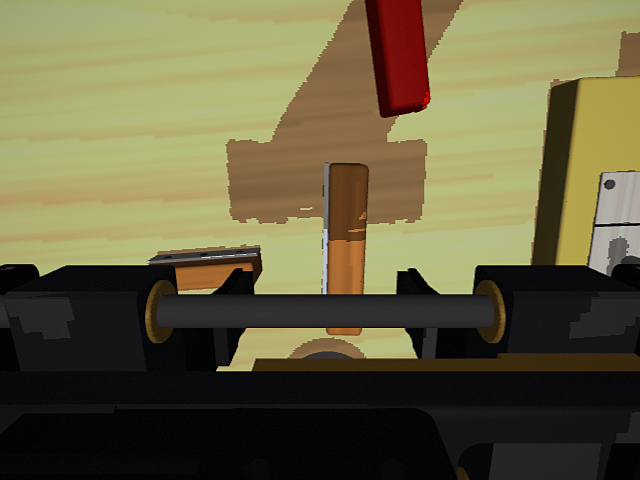

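The wrist view shows the scraper at (327–367, 163–333) between the open fingers, within about 3 mm of the top-camera estimate. I'll align and go down.

Emit:
carry_out:
  moves:
    - [1.8,1.5,0,-0.026]
    - [0,0,-3,0]
    - [0,0,-3,0]
    - [0,0,-3,0]
    - [0,0,-2,0]
    - [0,0,0,0]

```text
time_s: 2.95
tool_pos: [0.5335, -0.2935, 0.2492]
tool_rot: [-176.4, 89.4, 178.0]
force: [-0.4, 1.0, -0.5]
grip_width: 0.0701
```

```bash
python3 -c "
from h import *
tool()"
```

```text
t 2.95 tcp [ 0.5335 -0.2935  0.2492] grasp [ 0.5317 -0.2935  0.0857] jaw 84.31 tilt [-0.011  0.    -1.   ] F [-0.4  1.  -0.5] w 0.0701 q7 [ 62. 120.]
```

Emit:
carry_out:
  moves:
    - [-0.5,-1.4,0,-0.012]
    - [0,0,0,0]
    - [0,0,0,0]

```text
time_s: 3.25
tool_pos: [0.5298, -0.3064, 0.2519]
tool_rot: [179.7, 89.5, 173.5]
force: [0.5, 0.2, 0.1]
grip_width: 0.0696
```

```bash
python3 -c "
from h import *
tool()"
```

```text
t 3.25 tcp [ 0.5298 -0.3064  0.2519] grasp [ 0.5285 -0.3063  0.0884] jaw 83.79 tilt [-0.008  0.001 -1.   ] F [0.5 0.2 0.1] w 0.0696 q7 [ 62. 121.]
```

Emit:
carry_out:
  moves:
    - [-0.1,-0.1,-1.5,0]
    - [0,0,-1.5,0]
    - [0,0,-1.0,0]
    - [0,0,0,0]
    - [0,0,0,0]

```text
time_s: 3.75
tool_pos: [0.5288, -0.308, 0.2098]
tool_rot: [-177.1, 89.7, 176.7]
force: [0.3, 0.4, -0.4]
grip_width: 0.0697
```

```bash
python3 -c "
from h import *
tool()"
```

```text
t 3.75 tcp [ 0.5288 -0.308   0.2098] grasp [ 0.5278 -0.3079  0.0463] jaw 83.74 tilt [-0.006  0.    -1.   ] F [ 0.3  0.4 -0.4] w 0.0697 q7 [ 57. 122.]
```

Well placed; now close the fingers on the block.

Emit:
carry_out:
  moves:
    - [0,0,0,0]
    - [0,0,0,0]
    - [0,0,0,0]
    - [0,0,0,0]
    - [0,0,0,0]
    - [0,0,0,0]
  hand: 2.0
  force: 45

```text
time_s: 4.35
tool_pos: [0.5292, -0.3084, 0.2111]
tool_rot: [-164.6, 89.8, -170.8]
force: [-0.2, 1.4, 0.5]
grip_width: 0.0348
```

```bash
python3 -c "
from h import *
tool()"
```

```text
t 4.35 tcp [ 0.5292 -0.3084  0.2111] grasp [ 0.5286 -0.3085  0.0476] jaw 83.75 tilt [-0.004 -0.001 -1.   ] F [-0.2  1.4  0.5] w 0.0348 q7 [ 57. 122.]
```

Emit:
carry_out:
  moves:
    - [0,0,1.5,0]
    - [0,0,3,0]
    - [0,0,3,0]
    - [0,0,3,0]
    - [0,0,3,0]
    - [0,0,2,0]
    - [0,0,0,0]
    - [0,0,0,0]

```text
time_s: 5.15
tool_pos: [0.5254, -0.3064, 0.3722]
tool_rot: [168.7, 89.3, 162.4]
force: [-0.1, 0.2, -4.5]
grip_width: 0.032
```

Emit:
carry_out:
  moves:
    - [0,2,0,0.03]
    - [0,4,0,0.027]
    - [0,4,0,0]
    - [0,4,0,0]
    - [0,4,0,0]
    - [0,4,0,0]
    - [0,4,0,0]
    - [0,3,0,0]
    - [0,2,0,0]
    - [0,0,0,0]
    - [0,0,0,0]

```text
time_s: 6.25
tool_pos: [0.5135, 0.0242, 0.3548]
tool_rot: [178.0, 87.6, 175.7]
force: [0.1, 0.0, -3.2]
grip_width: 0.0316
```

Run:
```python
from h import *
tool(); cv2.imwrite("pics/s2.png",viewer.read_camera("scene")[80:380,100:500,::-1].repeat(2,0).repeat(2,1))
```

```text
t 6.25 tcp [0.5135 0.0242 0.3548] grasp [0.5067 0.0247 0.1914] jaw 87.71 tilt [-0.041  0.003 -0.999] F [ 0.1  0.  -3.2] w 0.0316 q7 [72. 84.]
```

View pics/s2.png

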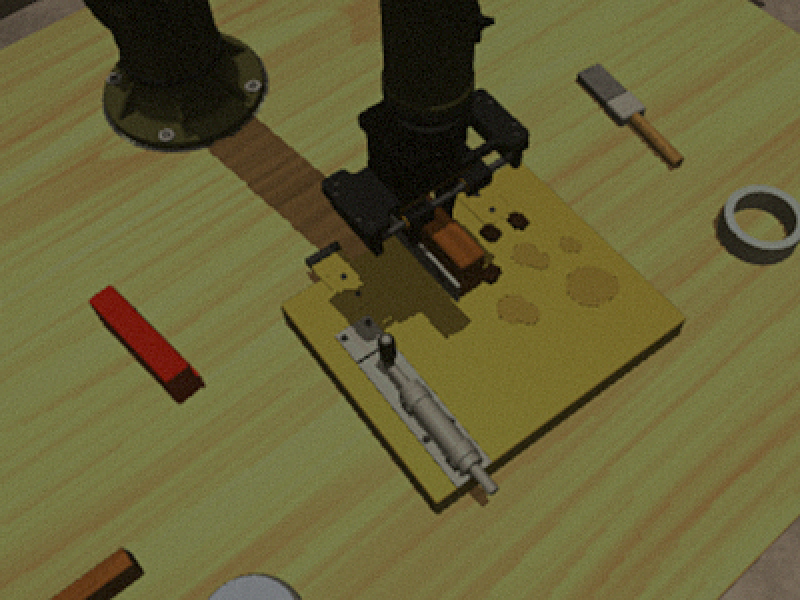

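The scene view shows the block held above the hatch's near part, with the flakes just to its left. The tool has picked up about 2.4° of pitch from the fast sideways move. I'll go down slowly and watch the tilt.

Emit:
carry_out:
  moves:
    - [1.4,-0.6,0,-0.012]
    - [1.4,-0.6,0,0]
    - [0,0,0,0]
    - [0,0,-1.5,0]
    - [0,0,-1.5,0]
    - [0,0,-1.5,0]
    - [0,0,-1.5,0]
    - [0,0,0,0]
    - [0,0,0,0]

```text
time_s: 7.2
tool_pos: [0.5413, 0.0044, 0.2893]
tool_rot: [-178.7, 87.3, 177.7]
force: [0.9, 0.1, -4.0]
grip_width: 0.0313
```

```bash
python3 -c "
from h import *
tool()"
```

```text
t 7.2 tcp [0.5413 0.0044 0.2893] grasp [0.5335 0.0047 0.126 ] jaw 86.38 tilt [-0.048  0.002 -0.999] F [ 0.9  0.1 -4. ] w 0.0313 q7 [66. 87.]
```

Emit:
carry_out:
  moves:
    - [4.5,0,0,0]
    - [0,0,0,0]
    - [0,0,0,0]
    - [0,0,0,0]

```text
time_s: 7.6
tool_pos: [0.586, 0.0039, 0.2873]
tool_rot: [-177.9, 86.9, 178.5]
force: [-0.8, -0.8, -2.9]
grip_width: 0.0319
```

Emit:
carry_out:
  moves:
    - [-1,0,0,0]
    - [-1,0,0,0]
    - [-1,0,0,0]
    - [-1,0,0,0]
    - [0,0,0,0]
    - [0,0,0,0]

```text
time_s: 8.2
tool_pos: [0.5405, 0.0038, 0.2902]
tool_rot: [179.3, 87.1, 175.6]
force: [-0.1, -0.3, -3.3]
grip_width: 0.0315
```

```bash
python3 -c "
from h import *
tool()"
```

```text
t 8.2 tcp [0.5405 0.0038 0.2902] grasp [0.5323 0.0045 0.1269] jaw 86.36 tilt [-0.05   0.004 -0.999] F [-0.1 -0.3 -3.3] w 0.0315 q7 [66. 87.]
```

Emit:
carry_out:
  moves:
    - [0,0.5,-1,0.01]
    - [0,0,-1,0]
    - [0,0,-0.7,0]
    - [0,0,-0.3,0]
    - [0,0,0,0]
    - [0,0,0,0]

```text
time_s: 8.8
tool_pos: [0.541, 0.0096, 0.2563]
tool_rot: [-179.8, 87.1, 177.2]
force: [-2.3, 0.6, -1.6]
grip_width: 0.0317
```

Emit:
carry_out:
  moves:
    - [0,0,-0.3,0]
    - [0,0,-0.2,0]
    - [0,0,0,0]

```text
time_s: 9.1
tool_pos: [0.5416, 0.0093, 0.2541]
tool_rot: [178.9, 87.1, 175.9]
force: [0.6, 0.7, -3.4]
grip_width: 0.0313
```

```bash
python3 -c "
from h import *
tool()"
```

```text
t 9.1 tcp [0.5416 0.0093 0.2541] grasp [0.5335 0.0099 0.0908] jaw 86.99 tilt [-0.05   0.004 -0.999] F [ 0.6  0.7 -3.4] w 0.0313 q7 [62. 88.]
```

Emit:
carry_out:
  moves:
    - [0,0,-0.2,0]
    - [0,0,-0.2,0]
    - [0,0,-0.2,0]
    - [0,0,0,0]

```text
time_s: 9.5
tool_pos: [0.5423, 0.0089, 0.2542]
tool_rot: [176.5, 87.2, 173.4]
force: [-0.2, -0.3, -2.8]
grip_width: 0.0314
```

```bash
python3 -c "
from h import *
tool()"
```

```text
t 9.5 tcp [0.5423 0.0089 0.2542] grasp [0.5344 0.0098 0.0908] jaw 86.97 tilt [-0.048  0.006 -0.999] F [-0.2 -0.3 -2.8] w 0.0314 q7 [62. 88.]
```

Emit:
carry_out:
  moves:
    - [0,0,-0.5,0]

```text
time_s: 9.6
tool_pos: [0.5428, 0.0088, 0.2532]
tool_rot: [175.0, 87.2, 172.0]
force: [-18.0, -0.8, 53.8]
grip_width: 0.0318
```

Emit:
carry_out:
  moves:
    - [0,0,-0.5,0]

```text
time_s: 9.7
tool_pos: [0.5431, 0.0085, 0.2533]
tool_rot: [173.6, 87.2, 170.7]
force: [-17.0, 0.6, 41.0]
grip_width: 0.0317
```

```bash
python3 -c "
from h import *
tool()"
```

```text
t 9.7 tcp [0.5431 0.0085 0.2533] grasp [0.5351 0.0098 0.09  ] jaw 87.01 tilt [-0.049  0.008 -0.999] F [-17.    0.6  41. ] w 0.0317 q7 [62. 88.]
```

Run:
```python
from h import *
a=cv2.resize(viewer.read_camera("scene")[140:290,240:400,::-1],None,fx=3.2,fy=3.2,interpolation=cv2.INTER_CUBIC)
cv2.imwrite("pics/s3.png",cv2.convertScaleAbs(a,alpha=1.8)); tool()
```

```text
t 9.75 tcp [0.543  0.0085 0.2533] grasp [0.535  0.0098 0.09  ] jaw 87.0 tilt [-0.049  0.008 -0.999] F [-15.1   0.3  36.1] w 0.0316 q7 [62. 88.]
```

View pics/s3.png

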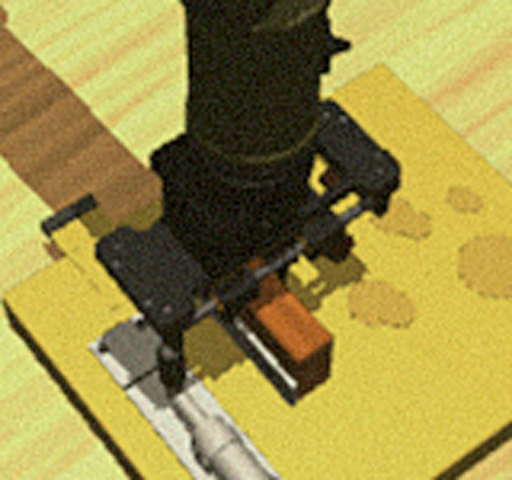

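The block's lower far corner is on the hatch near (295,400), and the handle stays clear of the gripper body. I'll shift the block toward the robot, so that its far half covers the flakes, and set it down lightly.

Emit:
carry_out:
  moves:
    - [0,0,0.6,0]
    - [-1.2,0,0,0]
    - [-1.2,0,0,0]
    - [-1.1,0,0,0]
    - [0,0,0,0]
    - [0,0,0,0]

```text
time_s: 10.35
tool_pos: [0.5035, 0.0084, 0.257]
tool_rot: [174.1, 87.1, 171.1]
force: [0.1, 0.8, -3.8]
grip_width: 0.0315
```

Run:
```python
from h import *
tool(); im=viewer.read_camera("wrist")[:,:,::-1]; cv2.imwrite("pics/w4.png",cv2.convertScaleAbs(im,alpha=1.5))
```

```text
t 10.35 tcp [0.5035 0.0084 0.257 ] grasp [0.4952 0.0097 0.0937] jaw 87.0 tilt [-0.05   0.008 -0.999] F [ 0.1  0.8 -3.8] w 0.0315 q7 [61. 87.]
```

View pics/w4.png

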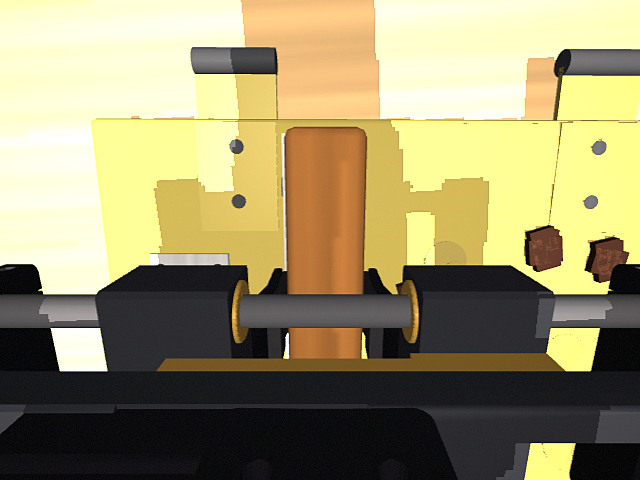

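The wrist view shows the block square in the grip, with its near end at row 127 just inside the hatch edge at row 119. Two flakes are visible to its left at (543,248) and (607,258). Now I lower it and sweep.

Emit:
carry_out:
  moves:
    - [0,0,-0.4,0]
    - [0,0,-0.2,0]
    - [0,1,-0.1,0]
    - [0,1.2,-0.1,0]
    - [0,1.2,-0.1,0]
    - [0,1.2,-0.1,0]

```text
time_s: 11.0
tool_pos: [0.508, 0.0511, 0.2534]
tool_rot: [-179.8, 87.6, 176.9]
force: [-0.9, -5.0, 6.7]
grip_width: 0.0318
```

```bash
python3 -c "
from h import *
tool()"
```

```text
t 11.0 tcp [0.508  0.0511 0.2534] grasp [0.5011 0.0514 0.0901] jaw 86.7 tilt [-0.042  0.002 -0.999] F [-0.9 -5.   6.7] w 0.0318 q7 [61. 81.]
```

Emit:
carry_out:
  moves:
    - [0,1.4,-0.1,0]
    - [-0.1,1.4,-0.1,0]
    - [-0.1,1.4,-0.1,0]
    - [-0.1,1.4,-0.1,0]
    - [-0.1,1.4,-0.1,0]
    - [-0.1,1.4,-0.1,0]

```text
time_s: 11.6
tool_pos: [0.5085, 0.1357, 0.2536]
tool_rot: [-166.3, 88.2, -169.7]
force: [0.4, -3.9, 7.4]
grip_width: 0.0313
```

Run:
```python
from h import *
tool(); im=viewer.read_camera("top")[140:330,190:490,::-1]; cv2.imwrite("pics/t5.png",cv2.convertScaleAbs(cv2.resize(im,None,fx=2.66,fy=2.66),alpha=1.3))
```

```text
t 11.6 tcp [0.5085 0.1357 0.2536] grasp [0.5035 0.1348 0.0902] jaw 86.68 tilt [-0.031 -0.006 -1.   ] F [ 0.4 -3.9  7.4] w 0.0313 q7 [60. 72.]
```

View pics/t5.png

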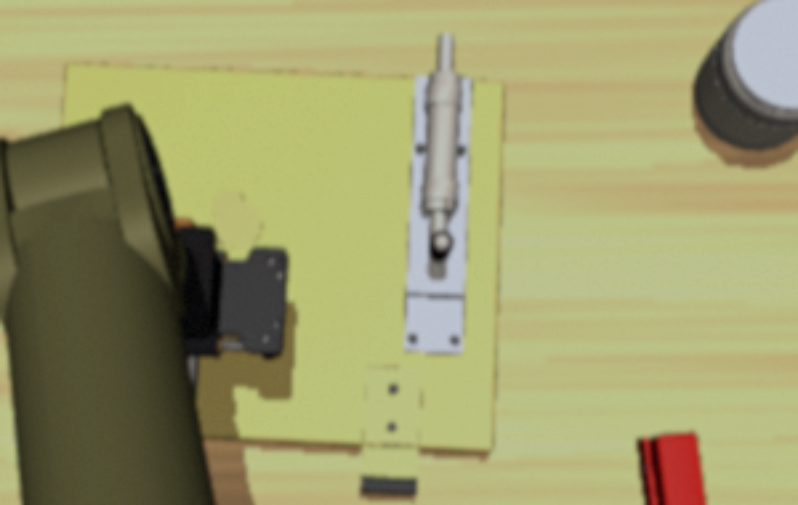

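No flakes are left behind the block. I'll carry on over the left edge.

Emit:
carry_out:
  moves:
    - [-0.1,1.4,-0.1,0]
    - [-0.1,1.4,-0.1,0]
    - [-0.1,1.4,-0.1,0]
    - [-0.1,1.4,-0.1,0]
    - [-0.1,1.4,-0.1,0]
    - [-0.1,1.4,0,0]
    - [-0.1,1.4,0,0]
    - [-0.1,1.4,0,0]
    - [0,1.2,0,0]
    - [0,0.5,0,0]
    - [0,0,0,0]

```text
time_s: 12.75
tool_pos: [0.5023, 0.2767, 0.2512]
tool_rot: [-157.4, 88.5, -160.3]
force: [-0.7, -0.1, -3.2]
grip_width: 0.032
```

Run:
```python
from h import *
tool(); 
a=cv2.resize(viewer.read_camera("scene")[90:290,250:500,::-1],None,fx=3,fy=3); cv2.imwrite("pics/s6.png",cv2.convertScaleAbs(a,alpha=1.6))
```

```text
t 12.75 tcp [0.5023 0.2767 0.2512] grasp [0.4982 0.2752 0.0878] jaw 87.07 tilt [-0.025 -0.009 -1.   ] F [-0.7 -0.1 -3.2] w 0.032 q7 [61. 58.]
```

View pics/s6.png

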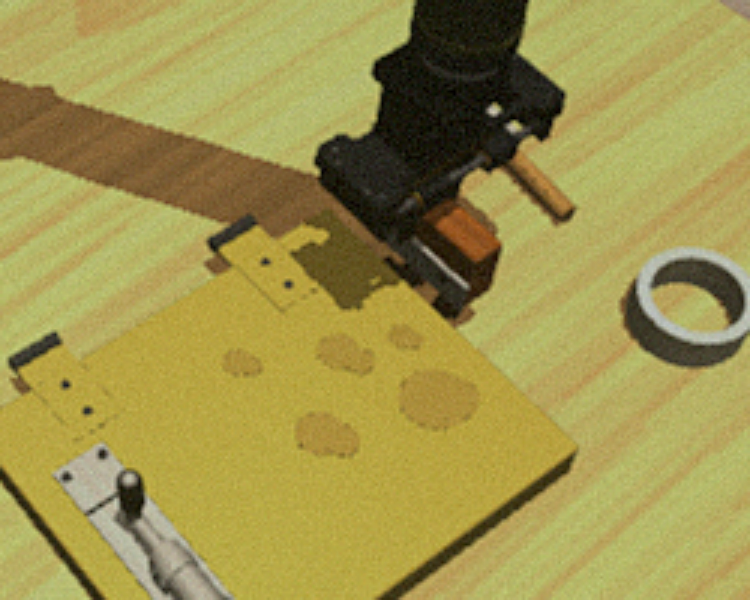

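The hatch top looks clear and the block is past the left edge. I'll lift, carry it back, and check for flakes in the top view numerically on the way.

Emit:
carry_out:
  moves:
    - [0,0,2,0]
    - [0,0,3,0]
    - [0,0,3,0]
    - [0,0,3,0]
    - [0,0,2,0]
    - [0,-1,0,0]
    - [0,-2.5,0,0]
    - [0,-3,0,0]
    - [0,-3,0,0]
    - [0,-3,0,0]
    - [0,-3,0,0]
    - [0,-3,0,0]

```text
time_s: 14.0
tool_pos: [0.4966, 0.0774, 0.3709]
tool_rot: [-154.5, 87.3, -157.7]
force: [0.6, 0.5, -2.6]
grip_width: 0.0314
```

Emit:
carry_out:
  moves:
    - [0,-3,0,0]
    - [0,-3,0,0]
    - [0,-3,0,0]
    - [0,-3,0,0]
    - [0,-3,0,0]
    - [0,-3,0,0]
    - [0,-3,0,0]
    - [0,-3,0,0]
    - [0,-3,0,0]
    - [0,-3,0,0]
    - [0,-3,0,0]
    - [0,0,0,0]

```text
time_s: 15.2
tool_pos: [0.4776, -0.2836, 0.3499]
tool_rot: [-161.6, 85.7, -166.2]
force: [-0.5, -1.0, -3.6]
grip_width: 0.0318
```

Run:
```python
from h import *
tool(); im=np.ascontiguousarray(viewer.read_camera("top")[:,:,::-1]); cv2.imwrite("pics/top7.png",im)
cv2.imwrite("pics/t7.png",cv2.convertScaleAbs(cv2.resize(im[140:340,80:400],None,fx=2.4,fy=2.4,interpolation=cv2.INTER_CUBIC),alpha=1.3))
```

```text
t 15.2 tcp [ 0.4776 -0.2836  0.3499] grasp [ 0.4658 -0.2865  0.1869] jaw 85.41 tilt [-0.072 -0.018 -0.997] F [-0.5 -1.  -3.6] w 0.0318 q7 [ 73. 117.]
```

View pics/t7.png

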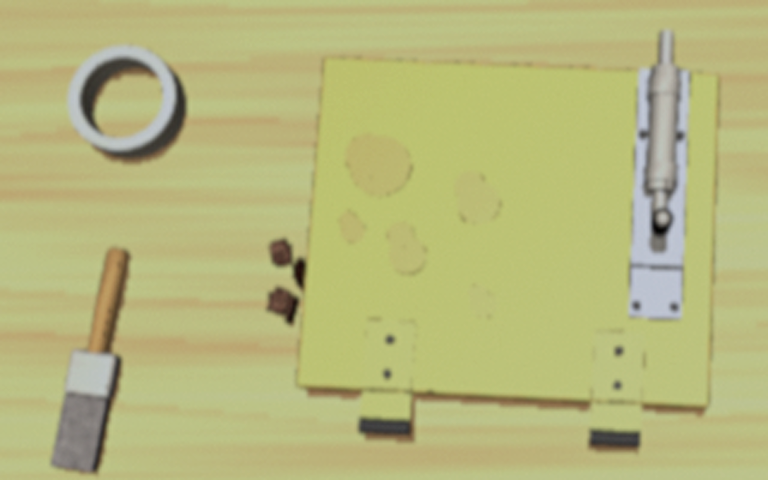

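All four flakes lie on the bench to the left of the hatch, near (280,251), (300,270), (280,300) and (290,312), and the top is clear. Now I set the block back where it stood.

Emit:
carry_out:
  moves:
    - [1.5,-0.6,0,0]
    - [1.5,-0.6,0,0]
    - [1.5,-0.6,0,0]
    - [1,-0.4,0,0]
    - [0,0,0,0]
    - [0,0,-2.5,0]
    - [0,0,-2.5,0]
    - [0,0,-2.5,0]
    - [0,0,-1.5,0]
    - [0,0,0,0]
    - [0,0,0,0]

```text
time_s: 16.35
tool_pos: [0.5279, -0.2992, 0.2494]
tool_rot: [-173.4, 85.2, -177.9]
force: [0.0, -0.4, -2.9]
grip_width: 0.0317
```

```bash
python3 -c "
from h import *
tool()"
```

```text
t 16.35 tcp [ 0.5279 -0.2992  0.2494] grasp [ 0.5141 -0.2997  0.0865] jaw 85.49 tilt [-0.084 -0.003 -0.996] F [ 0.  -0.4 -2.9] w 0.0317 q7 [ 65. 122.]
```

Emit:
carry_out:
  moves:
    - [0.7,-0.5,-1,0]
    - [0.6,-0.5,-1,0]
    - [0,0,-0.8,0]
    - [0,0,-0.3,0]
    - [0,0,0,0]
    - [0,0,0,0]

```text
time_s: 16.95
tool_pos: [0.5435, -0.311, 0.2188]
tool_rot: [-171.8, 85.4, -176.3]
force: [-0.0, 0.7, -2.9]
grip_width: 0.0321
```

Emit:
carry_out:
  moves:
    - [0,0,-0.3,0]
    - [0,0,-0.3,0]

```text
time_s: 17.15
tool_pos: [0.5434, -0.3116, 0.2143]
tool_rot: [-171.4, 85.5, -175.9]
force: [-4.3, 0.9, 5.9]
grip_width: 0.0312
```

```bash
python3 -c "
from h import *
tool()"
```

```text
t 17.15 tcp [ 0.5434 -0.3116  0.2143] grasp [ 0.5306 -0.3125  0.0513] jaw 85.49 tilt [-0.079 -0.006 -0.997] F [-4.3  0.9  5.9] w 0.0312 q7 [ 63. 123.]
```

Emit:
carry_out:
  moves:
    - [0,0,-0.4,0]
    - [0,0,-0.3,0]
    - [0,0,0,0]

```text
time_s: 17.45
tool_pos: [0.5435, -0.3126, 0.2141]
tool_rot: [-173.1, 85.6, -177.7]
force: [0.1, -0.8, -3.7]
grip_width: 0.0318
```

Emit:
carry_out:
  moves:
    - [0,0,0,0]
    - [0,0,0,0]
    - [0,0,0,0]
    - [0,0,0,0]
    - [0,0,0,0]
    - [0,0,0,0]
    - [0,0,0,0]
  hand: 7.0

```text
time_s: 18.15
tool_pos: [0.5445, -0.313, 0.2147]
tool_rot: [-171.2, 85.8, -175.8]
force: [-0.3, -0.7, -0.3]
grip_width: 0.0689
```

```bash
python3 -c "
from h import *
tool()"
```

```text
t 18.15 tcp [ 0.5445 -0.313   0.2147] grasp [ 0.5326 -0.3138  0.0517] jaw 85.46 tilt [-0.073 -0.005 -0.997] F [-0.3 -0.7 -0.3] w 0.0689 q7 [ 62. 124.]
```

The block is released (force back to zero). I'll lift off and go to the handle.

Emit:
carry_out:
  moves:
    - [0,0,1.5,0]
    - [0,0,2.5,0]
    - [0,0,3,0]
    - [0,0,3,0]
    - [0,0,3,0]
    - [0,0,0,0]
    - [0,0,0,0]

```text
time_s: 18.85
tool_pos: [0.543, -0.3132, 0.3551]
tool_rot: [-170.3, 85.9, -174.9]
force: [-0.2, 0.1, -0.5]
grip_width: 0.0701
```

Emit:
carry_out:
  moves:
    - [0.3,2,0,0.015]
    - [0.3,3,0,0.015]
    - [0.4,3,0,0]
    - [0.4,3,0,0]
    - [0.4,3,0,0]
    - [0.4,3,0,0]
    - [0.4,2.5,0,0]
    - [0.3,2,0,0]
    - [0.2,1.5,0,0]
    - [0,0,0,0]
    - [0,0,0,0]

```text
time_s: 19.95
tool_pos: [0.5693, -0.0757, 0.3487]
tool_rot: [-170.1, 85.1, -173.3]
force: [1.4, 0.4, -0.5]
grip_width: 0.0702
```

Run:
```python
from h import *
tool(); im=np.ascontiguousarray(viewer.read_camera("wrist")[:,:,::-1]); m=viewer.camera_model("wrist"); tool()
for n,P in dict(htop=(.5559,-.0731,.119),mark=(.5254,-.0721,.043)).items():
    p=proj("wrist",P,m); print(n,p.round(0)); cv2.circle(im,tuple(int(v) for v in p),5,(255,0,255),1)
t=np.ascontiguousarray(viewer.read_camera("top")[200:330,400:580,::-1])
im=im[120:480,0:480]; t=cv2.resize(t,(320,231))
o=np.zeros((360,800,3),np.uint8); o[:,:480]=im; o[:231,480:]=t
cv2.imwrite("pics/w8.png",cv2.convertScaleAbs(o,alpha=1.3))
```

```text
t 19.95 tcp [ 0.5693 -0.0757  0.3487] grasp [ 0.5555 -0.0773  0.1858] jaw 86.9 tilt [-0.084 -0.01  -0.996] F [ 1.4  0.4 -0.5] w 0.0702 q7 [75. 97.]
t 20.0 tcp [ 0.5693 -0.0757  0.3487] grasp [ 0.5555 -0.0772  0.1858] jaw 86.88 tilt [-0.084 -0.009 -0.996] F [0.8 0.8 0. ] w 0.0696 q7 [75. 97.]
htop [332. 268.]
mark [331. 210.]
```

View pics/w8.png

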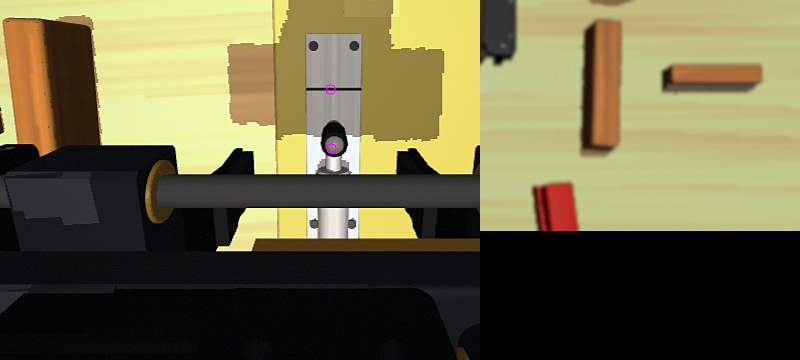

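The wrist view shows the scribed line near (333,89) and the handle top near (334,145), matching the predictions to about 2 px. The inset shows the scraper standing upright. I'll go down around the handle.

Emit:
carry_out:
  moves:
    - [0,0.3,-1,0]
    - [0,0,-2,0]
    - [0,0,-2,0]
    - [0,0,-1,0]
    - [0,0,0,0]
    - [0,0,0,0]

```text
time_s: 20.65
tool_pos: [0.5682, -0.0787, 0.2856]
tool_rot: [-168.8, 85.2, -172.6]
force: [-0.0, 0.2, -0.1]
grip_width: 0.0699
```

```bash
python3 -c "
from h import *
tool()"
```

```text
t 20.65 tcp [ 0.5682 -0.0787  0.2856] grasp [ 0.5545 -0.0805  0.1227] jaw 86.29 tilt [-0.083 -0.011 -0.996] F [-0.   0.2 -0.1] w 0.0699 q7 [68. 98.]
```

Emit:
carry_out:
  moves:
    - [0.1,0.7,0,0]
    - [0,0,-0.8,0]
    - [0,0,-0.8,0]
    - [0,0,-0.4,0]
    - [0,0,0,0]
    - [0,0,0,0]

```text
time_s: 21.25
tool_pos: [0.5701, -0.0711, 0.266]
tool_rot: [-168.7, 85.4, -172.4]
force: [0.2, 1.3, 0.4]
grip_width: 0.0701
```

```bash
python3 -c "
from h import *
tool()"
```

```text
t 21.25 tcp [ 0.5701 -0.0711  0.266 ] grasp [ 0.5571 -0.0728  0.1031] jaw 86.3 tilt [-0.079 -0.011 -0.997] F [0.2 1.3 0.4] w 0.0701 q7 [66. 97.]
```

Emit:
carry_out:
  moves:
    - [0,0,-0.4,0]
    - [0,0,0,0]
    - [0,0,0,0]
    - [0,0,0,0]
    - [0,0,0,0]
    - [0,0,0,0]
    - [0,0,0,0]
    - [0,0,0,0]
    - [0,0,0,0]
    - [0,0,0,0]
    - [0,0,0,0]
    - [0,0,0,0]
  hand: 0.5
  force: 50

```text
time_s: 22.45
tool_pos: [0.5704, -0.0709, 0.2624]
tool_rot: [-169.2, 85.5, -173.0]
force: [-0.0, -0.4, -0.4]
grip_width: 0.0173
```

```bash
python3 -c "
from h import *
tool()"
```

```text
t 22.45 tcp [ 0.5704 -0.0709  0.2624] grasp [ 0.5576 -0.0725  0.0994] jaw 86.29 tilt [-0.078 -0.01  -0.997] F [-0.  -0.4 -0.4] w 0.0173 q7 [66. 97.]
```

Emit:
carry_out:
  moves:
    - [-0.7,0.04,0,0]
    - [-0.8,0.04,0,0]
    - [-0.8,0.04,0,0]
    - [-0.5,0.02,0,0]
    - [-0.3,0,0,0]

```text
time_s: 22.95
tool_pos: [0.5484, -0.0691, 0.2629]
tool_rot: [-154.9, 87.6, -158.6]
force: [10.7, -0.6, -9.3]
grip_width: 0.017
```

```bash
python3 -c "
from h import *
tool()"
```

```text
t 22.95 tcp [ 0.5484 -0.0691  0.2629] grasp [ 0.542  -0.0716  0.0996] jaw 86.35 tilt [-0.039 -0.015 -0.999] F [10.7 -0.6 -9.3] w 0.017 q7 [62. 96.]
```

Emit:
carry_out:
  moves:
    - [-0.8,0.04,0,0]
    - [-0.8,0.04,0,0]
    - [-0.5,0.02,0,0]

```text
time_s: 23.25
tool_pos: [0.5336, -0.0679, 0.2632]
tool_rot: [-118.9, 88.7, -122.6]
force: [12.4, -1.0, -11.6]
grip_width: 0.0166
```

```bash
cat > tip.py <<'E'
from h import *
# bolt tip position along hatch x in the top view: bright rod pixels beyond the hatch edge, projected line
o,R,g=tool()
im=viewer.read_camera("top"); cv2.imwrite("pics/tip.png",im[:,:,::-1])
ex=np.array([.9985,-.054]); 
import sys
base=cv2.imread("pics/top0.png")[:,:,::-1].astype(int)
h0=np.array([.5545,-.0743])
for d in np.arange(.10,.20,.004):
    P=h0+ex*d; p=proj("top",(P[0],P[1],.058)); u,v=int(round(p[0])),int(round(p[1])); print(round(d,3),(u,v),base[v,u],im[v,u])
E
python3 tip.py
```

```text
t 23.25 tcp [ 0.5336 -0.0679  0.2632] grasp [ 0.5316 -0.071   0.0997] jaw 86.39 tilt [-0.012 -0.019 -1.   ] F [ 12.4  -1.  -11.6] w 0.0166 q7 [60. 95.]
0.1 (356, 190) [129 130 124] [89 87 60]
0.104 (357, 188) [129 129 122] [84 82 56]
0.108 (357, 186) [128 128 122] [80 78 51]
0.112 (357, 184) [129 130 123] [76 74 48]
0.116 (357, 182) [130 129 123] [72 70 44]
0.12 (357, 180) [126 126 120] [70 69 44]
0.124 (357, 179) [121 120 114] [69 67 42]
0.128 (357, 177) [125 124 119] [67 65 41]
0.132 (357, 175) [128 130 124] [65 63 40]
0.136 (357, 173) [129 130 123] [63 61 39]
0.14 (357, 171) [127 125 119] [57 55 35]
0.144 (357, 170) [125 122 116] [53 52 33]
0.148 (357, 168) [125 123 117] [69 68 57]
0.152 (357, 166) [125 124 122] [136 135 134]
0.156 (357, 164) [129 129 130] [143 141 131]
0.16 (357, 162) [128 130 129] [144 138  97]
0.164 (358, 161) [124 124 122] [144 138  93]
0.168 (358, 159) [124 126 122] [145 138  94]
0.172 (358, 157) [126 127 123] [144 139  95]
0.176 (358, 155) [126 128 123] [145 145 100]
0.18 (358, 153) [126 128 120] [145 146 100]
0.184 (358, 152) [129 129 109] [144 144  99]
0.188 (358, 150) [129 128  88] [144 143  99]
0.192 (358, 148) [129 127  87] [145 143  99]
0.196 (358, 146) [130 131  90] [145 147 101]
```

Both the tip shift (about 11.3 px, or 24.7–26.5 mm) and the grasp shift (26 mm) say roughly 4 mm remains.

Emit:
carry_out:
  moves:
    - [-0.7,0.03,0,0]
    - [-0.4,0,0,0]

```text
time_s: 23.5
tool_pos: [0.5266, -0.0672, 0.2633]
tool_rot: [-71.7, 88.7, -75.3]
force: [11.3, -0.9, -11.2]
grip_width: 0.0165
```

```bash
cat > tip2.py <<'E'
from h import *
def edge(im):
    col=im[140:185,356:359,2].astype(float).mean(1); r=np.arange(140,185)
    i=next(k for k in range(5,44) if col[k]>112 and k+140>148) if False else None
    return col
tool(); im=viewer.read_camera("top"); b=cv2.imread("pics/top0.png")[:,:,::-1]
for im_ in (b,im): print(im_[146:172,356:359,2].astype(int).mean(1).round(0).astype(int).tolist())
for _ in range(4): viewer.read_camera("top")
tool()
E
python3 tip2.py
```

```text
t 23.5 tcp [ 0.5266 -0.0672  0.2633] grasp [ 0.5275 -0.0708  0.0999] jaw 86.41 tilt [ 0.006 -0.022 -1.   ] F [ 11.3  -0.9 -11.2] w 0.0165 q7 [59. 95.]
[89, 88, 87, 86, 87, 91, 104, 115, 119, 119, 119, 120, 120, 121, 121, 121, 121, 122, 122, 120, 117, 116, 117, 117, 117, 118]
[100, 99, 98, 97, 98, 98, 99, 100, 100, 99, 96, 94, 94, 93, 95, 95, 94, 93, 101, 117, 128, 130, 131, 131, 131, 133]
t 23.75 tcp [ 0.5268 -0.0672  0.2633] grasp [ 0.5276 -0.0708  0.0999] jaw 86.41 tilt [ 0.005 -0.022 -1.   ] F [ 11.2  -1.  -11.7] w 0.017 q7 [59. 95.]
```

Run:
```python
from h import *
for z in (.058,.0645): print(z,ray("top",(357.5,152.0),z).round(4),ray("top",(357.5,164.7),z).round(4))
print("edge",ray("top",(357.7,169.96),.04).round(4))
t=np.ascontiguousarray(viewer.read_camera("top")[130:230,300:440,::-1]); s=np.ascontiguousarray(viewer.read_camera("scene")[200:340,230:400,::-1])
o=np.zeros((480,800,3),np.uint8); o[:280,:392]=cv2.resize(t,(392,280),interpolation=cv2.INTER_CUBIC); o[:336,392:]=cv2.resize(s,(408,336),interpolation=cv2.INTER_CUBIC)
cv2.imwrite("pics/f.png",cv2.convertScaleAbs(o,alpha=1.5)); tool()
```

```text
0.058 [ 0.7374 -0.0835  0.058 ] [ 0.7091 -0.0829  0.058 ]
0.0645 [ 0.7351 -0.083   0.0645] [ 0.707  -0.0825  0.0645]
edge [ 0.7029 -0.0843  0.04  ]
t 23.85 tcp [ 0.5268 -0.0672  0.2633] grasp [ 0.5277 -0.0708  0.0999] jaw 86.41 tilt [ 0.005 -0.022 -1.   ] F [ 12.3  -1.3 -11.9] w 0.0169 q7 [59. 95.]
```

View pics/f.png

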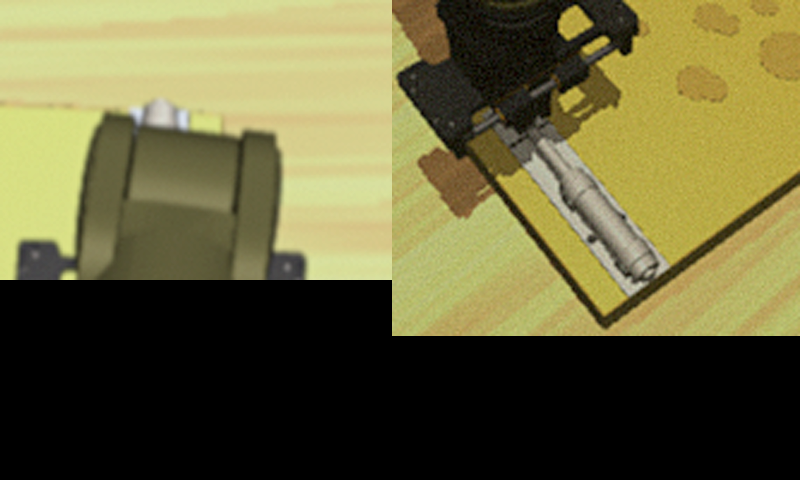

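The tip is at the hatch edge within about 2 mm in both views. The tip measurement gives about 28 mm drawn, the grasp travel about 30 mm, and the spring force is about 12 N. I'll check that it stays at rest, then hand in.

Run:
```python
from h import *
for k in range(16): im=viewer.read_camera("top")
tool(); b=cv2.imread("pics/top0.png")[:,:,::-1]
for n,(r,c) in dict(tin=(slice(140,200),slice(450,515)),tape=(slice(155,210),slice(105,160)),brush=(slice(240,340),slice(98,138))).items(): print(n,np.abs(im[r,c].astype(int)-b[r,c]).mean().round(1))
hsv=cv2.cvtColor(np.ascontiguousarray(im),cv2.COLOR_RGB2HSV)[205:295,455:487]; print("scraper px",((hsv[...,0]<18)&(hsv[...,1]>140)).sum(), "before",(lambda h:((h[...,0]<18)&(h[...,1]>140)).sum())(cv2.cvtColor(np.ascontiguousarray(b),cv2.COLOR_RGB2HSV)[205:295,455:487]))
print(env.sign_off())
tool()
```

```text
t 24.65 tcp [ 0.5268 -0.0673  0.2633] grasp [ 0.5277 -0.0708  0.0999] jaw 86.41 tilt [ 0.005 -0.022 -1.   ] F [ 11.4  -0.6 -11.3] w 0.0165 q7 [59. 95.]
tin 12.2
tape 12.4
brush 12.6
scraper px 1355 before 1343
the job is handed in; nothing more can be done
None
the job is handed in; nothing more can be done
```

I handed the job in at 24.7 s, with the arm still holding the bolt back by its handle. No verdict is reported.

- **Flakes:** I gripped the scraper block and swept all four flakes off the hatch's left edge with its long face. The top view showed all four on the bench and the hatch top clear.
- **Scraper:** I stood it back on the bench where it came from and let go. The top view shows it upright, and its visible area at the end matches the start (1355 px against 1343).
- **Bolt:** The fingers hold the handle at a 16.5 mm opening with a 50 N grip setting. The arm stayed still for the last 0.8 s, and the spring load reads 11–12 N against 12.5 N expected at the line.
- **Left alone:** The arm never went near the tin, tape roll or brush. My final image comparison for them told me nothing: it showed the same small difference for all three, which I put down to a brightness shift. The tape roll and brush looked in place in the last view that showed them.

**Checks that disagreed:**
- **Draw distance:** Hand travel gives about 30 mm and the bolt tip in the top view gives about 28 mm. Both are inside the 25–35 mm band.
- **Tool tilt:** The tool tilted by up to about 5° during the sideways moves, because the moves do not correct tilt. I pressed the block lightly on the hatch and on the bench to level it.

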